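Lever open the instrument case and fetch the loupe

TASK

Lever up the lid of the grey instrument case with the flat-bladed opener, its blade in the notch under the lid's front edge and your hand off the lid, and swing the lid well back past upright, out of the way. Then lay the opener flat on the desk, take the folding loupe out of the case and set it down in the open card tray. Do not drop either of them, and do not knock over or push away the other things on the desk.

Things in the scene. Friction and masses are not known exactly. Their poses are not given: they have to be found in the camera images.
- case: The instrument case: a low grey plastic box fixed to the desk, 96 mm deep (x) x 140 mm wide (y) x 42 mm high with its lid shut (base 34, lid 8 mm). Walls 4 mm, inner floor 6 mm above the desk. Origin: centre of its underside; x from its front to its hinge side, y left, z up. The front roughly faces the robot.
- pry_notch (a point): Centre of the pry notch, on the outer face of the case's front wall, 29.5 mm above the desk; axes as the case. The notch is cut from the wall's upper edge: 40 mm wide, 9 mm high, closed above by the lid, open into the case behind. The lid's hinge line lies 94 mm along +x and 4.5 mm above this point.
- lid (a joint): Angle of the case's lid: 0 shut, grows as its front edge rises, 1.57 upright, 2.6 folded back at its stop. The hinge is stiff: the lid stays wherever it is left, and its front edge takes under 2 N to lift.
- lid_front_edge (a point): Middle of the lower front edge of the lid; the lid is a slab 94 x 140 x 8 mm whose flat underside runs from this edge to the hinge line, 92 mm away. Moves with the lid.
- opener_grip (a point): Grip point of the flat opener lying on the desk or the sheet of paper there (wooden handle 18 mm wide, 16 high; steel blade; 60 g), 8 mm above its underside, mid-width. x points to the blade: handle from -65 to +20 mm, blade from +20 to its tip at +75 mm, 16 mm wide (last 9 mm: 14), 2.5 mm thick (tip 2), at the handle's mid-height. z up as it lies.
- loupe_center (a point): Centre of the folding hand lens (loupe), loose, lying on the case's floor, under the lid at the start: two nickel cover plates with a black lens between, 33 mm along its x, 41 mm along its y, 14 mm high, 48 g. To be pinched across the 33 mm (its x axis), which lies roughly across the case.
- tray: White open card tray, fixed to the desk, 90 mm (x) x 120 mm (y) x 34 mm high, walls 2 mm, floor 2 mm; origin at the centre of its underside.
- vial_a: Standing glass vial with black cap, 22 mm wide, 56 mm high, beside the case; origin at the centre of its foot. Leave alone.
- vial_b: The same kind of vial with a pale grey cap, on the other side of the case. Leave alone.
- flat_brush: Flat bristle brush with a wooden handle, 38 x 159 x 9 mm, lying (long axis y); origin near its middle, on the desk. Leave alone.
- eraser: Eraser in a sleeve, 23 x 46 x 13 mm; origin centre of underside. Leave alone.
- cotton_buds: Clear tub of cotton buds, 77 mm wide, 82 mm high; origin centre of underside. Leave alone.
- wood_block: Walnut rest block 45 x 85 x 26 mm; origin centre of underside. Leave alone.
- ballpen: Ballpen 10 x 140 x 12 mm lying on the sheet of paper to the right; origin on its underside. Leave alone.
Not all that is in view belongs to the job. What is shaped like the tray but green is not meant.

How it is judged:
By the outcome, as a careful person would: the job done as asked, in the order asked, and still so for the second after the job is handed in, with the robot touching nothing.
It also fails if it takes over 72 s, if anything falls off the work surface, if the arm or the gripper's body presses on something with over 40 N, if the wrist force passes 120 N, or if a joint passes its speed limit or range.

ROBOT

A 6-joint arm with a two-finger parallel gripper is mounted at the origin on a cart in front of the work surface, level with it; the furniture and walls round the work are solid. World frame = base frame: x ahead of the robot, y to its left, z up, the work surface at z = 0. Lengths are in mm, angles in rad, forces in N, time in s.
With the tool pointing down it reaches from about 300 to 775 mm from the base axis. Payload 14.6 kg.
Tool frame: the origin (TCP) lies on the centre line of the jaws, within the pads' length; the fingertips stand 22 mm ahead of it and the grasp point (between the pads) lies 3 mm ahead of it (manip.tcp_to_tips is the distance from the TCP to the fingertips, in mm); z points along the fingers, y is the direction in which the jaws open and shut (so a half turn about z gives the same grasp; the last joint's range is limited). The gripper opens to 94 mm and grips with 3 to 60 N. Pads are 16 mm wide; open, the fingers measure 119 mm over their backs; the gripper's body (75 mm by 177 mm) begins 78 mm behind the grasp point.
Start: joints at [-1.307, 0.3, 1.521, -0, 1.321, -0.067], TCP at [178.633, -520.173, 227.446] pointing down, gripper open.
Joint ranges: [-3.03, 3.03], [-0.79, 2.21], [0.23, 2.52], [-1.04, 4.18], [0, 3.07], [-2.55, 2.55]. Speed limits (rad/s): [2.22, 2.22, 2.57, 3.14, 3.14, 3.14].

INTERFACE

Orientations are given as [roll, pitch, yaw] about the fixed x, y, z axes, in that order (R = Rz(yaw) Ry(pitch) Rx(roll)).
In Python, from cell import manip, vision, workorder gives the robot as it stands.
- The arm moves only by the tool carry_out, never from a script. Its argument "deltas" is a list of rows, each a list of 3 entries, a list of its own where there are three numbers: the shift along the tool's x, y, z in cm, then the turn about the tool's z in degrees, then the opening, from 0 (shut) to 1 (fully open). A call has 1 to 20 rows; each row shifts and turns the commanded pose from where the row before left it, along the tool's axes as they then stand; what a row does not reach is not made up. A row lasts 1/12 s, in which the tool goes at most 41.7 mm and 7.16 degrees, less where a joint would pass 70% of its speed; a pose out of reach is approached as far as the arm can. A call with a gripper value outside its range is refused whole. The fingers move at their own pace and stop on an object; "grip_force" is the grip in N (left out, the last holds). Time passes only in rows, so rows that do not move let the fingers close. It gives the time, the measured TCP pose, the force and the opening at its end, in the units of the state.
- manip.read_state(): the state, without advancing time (a new reading comes with each control period).
- vision.camera(name): name is "scene" or "top" or "wrist"; returns (picture, depth): 384x512x3 uint8, red, green, blue; 384x512 float32, mm along the optical axis (not along the pixel's ray), 0 where there is no reading.
- vision.calibration(name): a dict with "mtx" (3x3 intrinsics, pixels), "eye" and "orientation" of the camera in the world. Camera axes: x right, y down, z forward; pixel columns grow to the right and rows downward; lengths in mm; the calibration is good to about 2 mm. A picture is of the moment at which its call begins: read the wrist's pose just before it. calibration takes no time and is no camera call; for the wrist camera it gives the pose at the moment of the call.
- workorder.sign_off(): hands the job in, once; it reports no verdict.
The state is a dict: "clock": time; "joints": joint angles; "qd": joint speeds; "effort": joint torques, N m; "eef_pos": TCP position; "eef_rot": TCP orientation; "wrist_force": force on the tool from outside, world axes, zero at the start; "moment": the same for the moment, N m; "finger_gap": finger opening in mm.
Only numpy, scipy, OpenCV 4.12 (cv2) and the standard library are available. Lean on these libraries where they do the work, as an engineer would, in place of code of your own. Each camera call takes 0.05 s, during which the arm holds its last target.

## Working session

There is one attempt and no reset: what is moved stays moved. The work goes in short steps, Python scripts to look and compute and a tool call to move; the robot and the scene stay as the last step left them, time stands still between calls to the robot, and variables do not carry over. Pictures are saved under pics/ and viewed, and the job is handed in when it is done.

Besides the shell and the picture viewer there is one more tool, called after "Request:" as name(argument=value, ...), one argument or row to a line, values as JSON. carry_out: Moves the arm, as the interface text tells. Its arguments: {"type":"object","properties":{"deltas":{"type":"array","items":{"type":"array"}},"grip_force":{"type":"number"}},"required":["deltas"]}

```bash
ls; mkdir -p pics; python3 - <<'E'
from cell import manip, vision, workorder
import cv2
print(manip.read_state())
for n in ("scene","top","wrist"):
    im,d=vision.camera(n); c=vision.calibration(n); print(n,c)
    cv2.imwrite(f"pics/{n}0.png",im[:,:,::-1])
    import numpy as np
    np.savez(f"/tmp/{n}0.npz",im=im,d=d,**c)
E
```

```text
pics
{'clock': 0.0, 'joints': array([-1.30658631e+00,  3.00474468e-01,  1.52160286e+00,  4.50360401e-06,
        1.32070463e+00, -6.66003669e-02]), 'qd': array([ 0.00119551, -0.00094286, -0.00033453,  0.00068444, -0.00153454,
       -0.00129585]), 'effort': array([-6.26231249e-04, -5.31806016e+01, -3.52738452e+01,  7.08359806e-02,
        2.43834121e-02, -9.51102015e-05]), 'eef_pos': array([ 178.57856766, -519.93995268,  226.87525983]), 'eef_rot': array([-3.14040628e+00, -8.35016419e-05,  3.30809221e-01]), 'wrist_force': array([ 0.21180533,  0.35606997, -0.45953806]), 'moment': array([-0.0261644 , -0.00061631,  0.03065931]), 'finger_gap': 94.06008824594164}
scene {'mtx': array([[351.50833627,   0.        , 258.32136011],
       [  0.        , 351.50833627, 192.6560286 ],
       [  0.        ,   0.        ,   1.        ]]), 'eye': array([-12.46614687, 410.38776241, 484.53988892]), 'orientation': array([-2.09605367,  0.01855239, -2.19127743])}
top {'mtx': array([[371.02892846,   0.        , 255.2117009 ],
       [  0.        , 371.02892846, 190.20071372],
       [  0.        ,   0.        ,   1.        ]]), 'eye': array([ 571.72195828,  -24.30879819, 1025.55389718]), 'orientation': array([-3.09842623e+00, -4.62370731e-04, -1.59235511e+00])}
wrist {'mtx': array([[332.49243219,   0.        , 250.27289136],
       [  0.        , 332.49243219, 191.98691007],
       [  0.        ,   0.        ,   1.        ]]), 'eye': array([ 252.68870162, -493.81474407,  384.13351038]), 'orientation': array([ 2.86905661e+00,  2.16900303e-04, -1.23906007e+00])}
```

View pics/top0.png

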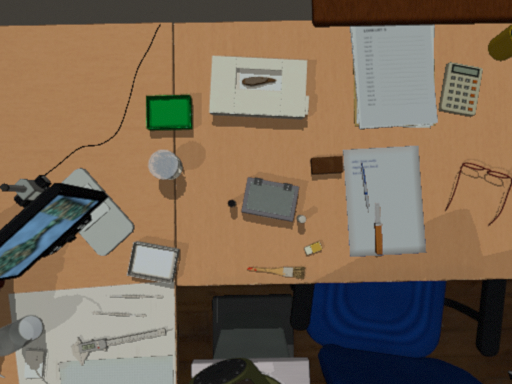

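View pics/scene0.png

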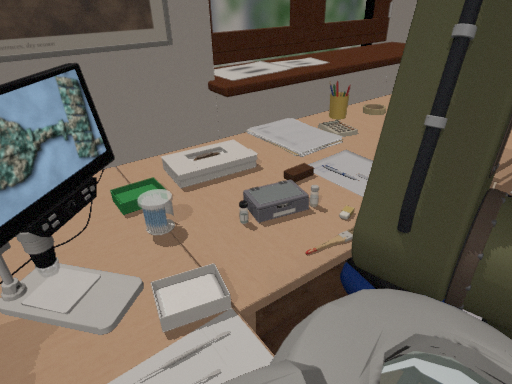

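View pics/wrist0.png

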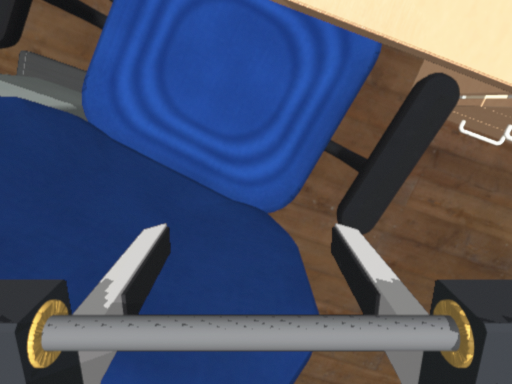

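```bash
cat > h.py <<'E'
import numpy as np, cv2
from scipy.spatial.transform import Rotation as Ro
def load(n): return dict(np.load(f"/tmp/{n}.npz"))
def snap(name,tag):
    from cell import vision
    c=vision.calibration(name); im,d=vision.camera(name)
    np.savez(f"/tmp/{tag}.npz",im=im,d=d,**c); cv2.imwrite(f"pics/{tag}.png",im[:,:,::-1]); return load(tag)
def R(c): return Ro.from_euler('xyz',c['orientation']).as_matrix()
def cloud(c):
    v,u=np.mgrid[0:384,0:512]; m=c['mtx']; d=c['d']
    p=np.stack([(u-m[0,2])/m[0,0]*d,(v-m[1,2])/m[1,1]*d,d],-1)
    p=p@R(c).T+c['eye']; p[d==0]=np.nan; return p
def ray(c,uv,z):
    uv=np.atleast_2d(uv).astype(float); m=c['mtx']
    r=np.c_[(uv[:,0]-m[0,2])/m[0,0],(uv[:,1]-m[1,2])/m[1,1],np.ones(len(uv))]@R(c).T
    return c['eye']+r*((z-c['eye'][2])/r[:,2])[:,None]
def proj(c,P):
    q=(np.atleast_2d(P)-c['eye'])@R(c); q=q/q[:,2:]; return (q@c['mtx'].T)[:,:2]
def crop(c,x0,y0,x1,y1,k,f): cv2.imwrite(f,cv2.resize(c['im'][y0:y1,x0:x1,::-1],None,fx=k,fy=k,interpolation=cv2.INTER_CUBIC))
E
python3 - <<'E'
from h import *
c=load('top0'); P=cloud(c)
for uv in [(300,230),(200,230),(271,199),(155,262),(400,230),(378,238),(335,240),(231,203),(205,230),(326,166)]:
    print(uv,P[uv[1],uv[0]].round(1), ray(c,uv,0)[0].round(1))
crop(c,215,160,445,290,3.4,'pics/crop1.png')
c=load('scene0');crop(c,220,150,400,270,4.4,'pics/crop2.png')
E
```

```text
(300, 230) [ 5.037e+02 -1.467e+02  2.000e-01] [ 503.7 -146.7    0. ]
(200, 230) [509.7 128.5   0.9] [509.6 128.6   0. ]
(271, 199) [589.9 -67.   41.7] [590.7 -68.8   0. ]
(155, 262) [428.1 247.1  23.2] [424.8 253.4   0. ]
(400, 230) [ 497.5 -423.3   -3. ] [ 497.7 -422.1    0. ]
(378, 238) [ 478.6 -355.4   16.1] [ 477.1 -360.7    0. ]
(335, 240) [ 474.4 -241.6    2.8] [ 474.2 -242.2    0. ]
(231, 203) [581.5  38.4  53.6] [582.1  41.9   0. ]
(205, 230) [509.3 114.9   0. ] [509.3 114.9   0. ]
(326, 166) [ 676.5 -218.9   23.9] [ 679.  -223.6    0. ]
```

View pics/crop1.png

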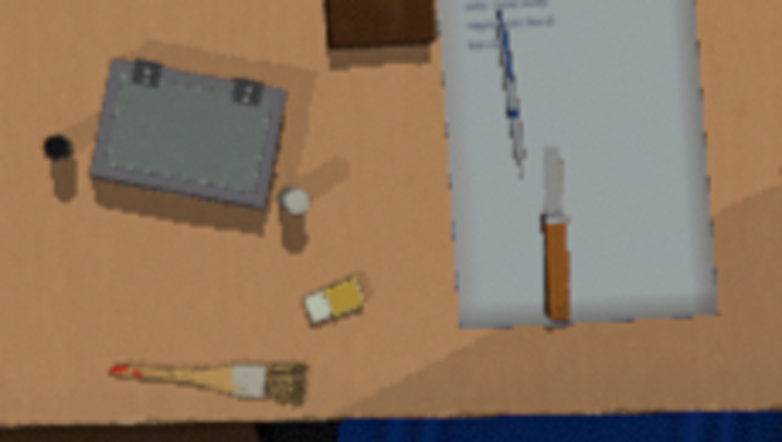

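View pics/crop2.png

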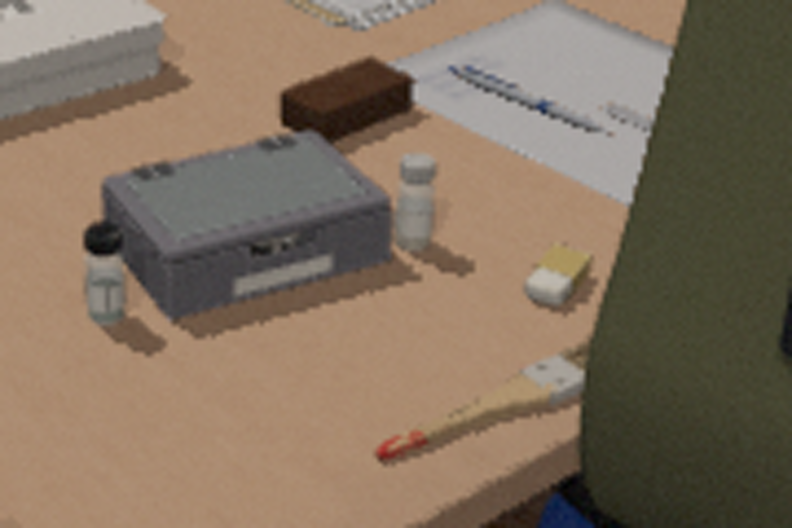

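```bash
python3 - <<'E'
from h import *
c=load('top0'); P=cloud(c); im=c['im']; hsv=cv2.cvtColor(im,cv2.COLOR_RGB2HSV)
def rect(mask,z,name):
    n,l,s,_=cv2.connectedComponentsWithStats(mask.astype(np.uint8)); k=1+s[1:,4].argmax(); 
    vu=np.argwhere(l==k)[:,::-1]
    w=ray(c,vu,z)[:,:2].astype(np.float32)
    r=cv2.minAreaRect(w); print(name,s[k],r, cv2.boxPoints(r).round(1).tolist()); return w
box=np.zeros((384,512),bool); box[150:240,225:312]=1
rect(box&(P[...,2]>36)&(P[...,2]<46),42,'lid')
b=np.zeros((384,512),bool); b[200:260,360:395]=1
w=rect(b&(hsv[...,0]<20)&(hsv[...,1]>120),16,'handle')
print(hsv[204:216,376:380].tolist()[::4], hsv[230,390])
m=b&(hsv[...,2]<hsv[230,395,2]*0.9)&(hsv[...,1]<90)
rect(m,9,'blade')
t=np.zeros((384,512),bool); t[230:295,115:190]=1
rect(t&(P[...,2]>25)&(P[...,2]<40),34,'tray')
for nm,(y0,y1,x0,x1),lo in [('va',(190,215,222,240),45),('vb',(205,230,293,312),45),('eraser',(235,262,300,328),7),('block',(150,180,305,347),18)]:
    t=np.zeros((384,512),bool); t[y0:y1,x0:x1]=1; mm=t&(P[...,2]>lo); print(nm,mm.sum(),np.nanmean(P[mm],0)); 
    if nm=='block': rect(mm,26,nm)
E
```

```text
lid [ 241  177   58   45 1822] ((590.8402709960938, -64.66804504394531), (139.6952362060547, 96.7588882446289), 78.53618621826172) [[529.5, -123.5], [624.4000244140625, -142.6999969482422], [652.0999755859375, -5.800000190734863], [557.2999877929688, 13.399999618530273]]
handle [375 226   7  28 170] ((474.6070861816406, -355.3209533691406), (16.26146697998047, 72.89692687988281), 87.96649932861328) [[437.8999938964844, -362.20001220703125], [510.70001220703125, -364.70001220703125], [511.29998779296875, -348.5], [438.5, -345.8999938964844]]
[[[30, 2, 133], [30, 2, 132], [75, 4, 136], [84, 9, 149]], [[45, 4, 134], [45, 4, 136], [40, 6, 133], [18, 23, 133]], [[30, 2, 133], [60, 2, 135], [45, 8, 135], [21, 14, 132]]] [ 90  10 157]
blade [360 203  35  54 350] ((502.05023193359375, -351.5222473144531), (142.05355834960938, 93.76665496826172), 1.917254090309143) [[429.5, -307.0], [432.6000061035156, -400.79998779296875], [574.5999755859375, -396.0], [571.5, -302.29998779296875]]
tray [127 242  51  42 157] ((428.46630859375, 251.20877075195312), (121.22100830078125, 91.23145294189453), 78.1838150024414) [[371.3999938964844, 201.1999969482422], [460.70001220703125, 182.5], [485.5, 301.20001220703125], [396.20001220703125, 319.8999938964844]]
va 46 [580.91305889  37.58008442  55.45147562]
vb 49 [ 537.57426671 -145.05358754   54.80629301]
eraser 138 [ 454.55481083 -179.23572721   12.57680572]
block 519 [ 679.27166496 -221.24204796   25.84046581]
block [311 156  33  19 519] ((679.3202514648438, -221.26292419433594), (45.09779739379883, 85.31266021728516), 2.141488552093506) [[655.2000122070312, -179.5], [658.4000244140625, -264.70001220703125], [703.4000244140625, -263.0], [700.2999877929688, -177.8000030517578]]
```

```bash
cat >> h.py <<'E'
def mv(target,yaw_deg,n=None,st=None):
    """print tool-frame shift (cm) to target TCP after/before turning"""
    from cell import manip
    s=st or manip.read_state(); p=s['eef_pos']; r=Ro.from_euler('xyz',s['eef_rot']); 
    d=r.inv().apply(np.array(target)-p)/10
    y=np.degrees(s['eef_rot'][2]); turn=-((yaw_deg-y+180)%360-180)
    print('pos',p.round(1),'rot',np.degrees(s['eef_rot']).round(2),'shift cm',d.round(2),'turn',round(turn,2),'|d|',np.linalg.norm(d).round(2))
E
python3 - <<'E'
from h import *
c=load('top0'); P=cloud(c)
for v in range(280,384,15): print(v,[int(x) if x==x else None for x in P[v,300:512:20,2]])
mv((420,-355,230),-2)
E
```

```text
280 [0, 1, -2, 0, 0, 2, 1, -1, -739, -726, -74]
295 [-75, -244, -246, -244, -246, -248, -246, -249, -749, -734, -70]
310 [-75, -247, -246, -245, -246, -245, -245, -250, -239, -97, -72]
325 [-76, -249, -251, -252, -248, -246, -249, -255, -744, -88, -73]
340 [-743, -251, -247, -245, -246, -246, -248, -749, -745, -82, -79]
355 [-749, -35, -54, -125, -140, -255, -252, -738, -734, -734, -736]
370 [0, -732, 49, -7, -50, -69, -74, -64, -51, -747, -746]
pos [ 178.6 -520.   227. ] rot [-179.95   -0.     18.95] shift cm [28.19 -7.76 -0.29] turn 20.95 |d| 29.24
```

Request:
carry_out(
  deltas=[
    [[2,-0.55,0],0,0.5],
    [[3.1,-0.86,0],0,0.5],
    [[3.1,-0.86,0],0,0.5],
    [[3.1,-0.86,0],0,0.5],
    [[3.1,-0.86,0],0,0.5],
    [[3.1,-0.86,0],0,0.5],
    [[3.1,-0.86,0],0,0.5],
    [[3.1,-0.86,0],0,0.5],
    [[3.1,-0.86,0],0,0.5],
    [[1.4,-0.33,0],0,0.5],
    [[0,0,0],7,0.5],
    [[0,0,0],7,0.5],
    [[0,0,0],7,0.5],
    [[0,0,0],0,0.5],
    [[0,0,0],0,0.5],
  ],
)

```text
clock: 1.4
eef_pos: [420.1, -355.2, 227.3]
eef_rot: [-3.141, 0.0, -0.032]
wrist_force: [-0.6, 0.6, 1.0]
finger_gap: 46.7
```

```bash
python3 - <<'E'
from h import *
c=snap('wrist','w1'); mv((420,-355,230),-2)
P=cloud(c); im=c['im']; hsv=cv2.cvtColor(im,cv2.COLOR_RGB2HSV)
E
```

```text
pos [ 420.1 -355.2  227.3] rot [-1.7999e+02  1.0000e-02 -1.8000e+00] shift cm [-0.01 -0.02 -0.27] turn 0.2 |d| 0.27
```

View pics/w1.png

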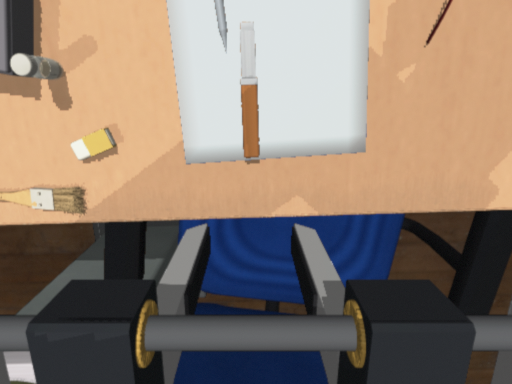

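```bash
python3 - <<'E'
from h import *
c=load('w1'); P=cloud(c); im=c['im']; hsv=cv2.cvtColor(im,cv2.COLOR_RGB2HSV)
b=np.zeros((384,512),bool); b[60:180,230:275]=1
m=b&(P[...,2]>10)&(P[...,2]<25)
m2=b&(hsv[...,0]<20)&(hsv[...,1]>120)&(hsv[...,2]<190); m2[158:]=0
for mm in (m,m2):
    vu=np.argwhere(mm)[:,::-1]; w=ray(c,vu,16)[:,:2].astype(np.float32); print(len(vu),vu.min(0),vu.max(0),cv2.minAreaRect(w))
    print(cv2.fitLine(w,cv2.DIST_L2,0,.01,.01).ravel())
print('tip',ray(c,(247.5,22),9),'butt top',ray(c,(252,158.5),16),'butt', ray(c,(252,162),8),'ferrule start of blade',ray(c,(249,77),9), ray(c,(249,80),16))
for v in (30,50,70,100,130,150): print(v, np.round(P[v,235:270,2]).tolist()[::2])
crop(c,215,10,285,175,3.6,'pics/w1c.png')
E
```

```text
1475 [240  60] [259 157] ((486.8421630859375, -355.96295166015625), (101.58270263671875, 18.28891944885254), 0.3828890323638916)
[ 9.9997461e-01  7.1252906e-03  4.8482425e+02 -3.5602075e+02]
1056 [242  85] [258 157] ((474.4646301269531, -355.9932861328125), (76.58781433105469, 16.17391586303711), 0.3082343637943268)
[ 9.9999458e-01  3.2968028e-03  4.7568909e+02 -3.5598486e+02]
tip [[ 574.52317331 -356.4644144     9.        ]] butt top [[ 434.28009783 -356.90400354   16.        ]] butt [[ 428.83737535 -356.78793612    8.        ]] ferrule start of blade [[ 521.09617737 -356.29702807    9.        ]] [[ 517.68802427 -356.21004136   16.        ]]
30 [-0.0, 1.0, 1.0, 10.0, 10.0, 10.0, 10.0, 10.0, 9.0, 9.0, -0.0, -1.0, nan, -0.0, 1.0, 0.0, 1.0, -0.0]
50 [-0.0, 0.0, 1.0, 10.0, nan, 10.0, 10.0, 12.0, 10.0, 10.0, 11.0, -0.0, 2.0, -0.0, -0.0, 1.0, 1.0, -0.0]
70 [3.0, -0.0, 0.0, 11.0, 9.0, 10.0, 9.0, 9.0, 10.0, 12.0, 10.0, -1.0, 1.0, 0.0, -1.0, 1.0, 0.0, -1.0]
100 [0.0, 1.0, -1.0, 14.0, 16.0, 17.0, 17.0, 16.0, 15.0, 17.0, 16.0, 16.0, 0.0, 0.0, 1.0, 0.0, 1.0, 1.0]
130 [1.0, 0.0, 1.0, -1.0, 16.0, 18.0, 18.0, 18.0, 16.0, 17.0, 16.0, 15.0, -0.0, 1.0, -1.0, 1.0, 0.0, -0.0]
150 [2.0, 0.0, 0.0, 1.0, 1.0, 16.0, 17.0, 17.0, 18.0, 18.0, 16.0, 16.0, 15.0, 0.0, 1.0, 1.0, 1.0, 1.0]
```

View pics/w1c.png

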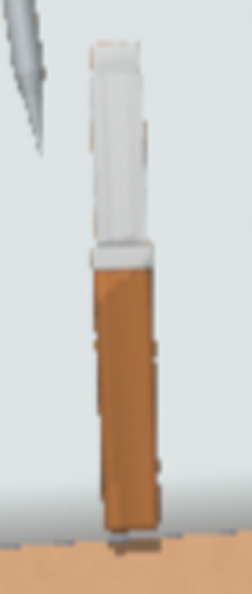

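Request:
carry_out(
  deltas=[
    [[2,0,2],-1.8,0.36],
    [[2.6,0.08,3],0,0.36],
    [[2.6,0,3],0,0.36],
    [[1.3,0,3],0,0.36],
    [[0,0,3],0,0.36],
    [[0,0,2.5],0,0.36],
    [[0,0,1.5],0,0.36],
    [[0,0,0],0,0.36],
    [[0,0,0],0,0.36],
    [[0,0,0],0,0.36],
  ],
)

```text
clock: 2.28
eef_pos: [505.6, -357.5, 48.9]
eef_rot: [3.14, -0.001, -0.003]
wrist_force: [0.7, -0.2, 0.3]
finger_gap: 34.0
```

```bash
python3 - <<'E'
from h import *
c=snap('wrist','w2'); mv((505,-356,24.5),0)
from cell import manip
print(manip.read_state()['finger_gap'])
# expected grip line
print(proj(c,[[574.5,-356,9],[434,-356,16],[505,-356,16],[505,-347,16],[505,-365,16]]).round(1))
E
```

```text
pos [ 505.7 -357.5   49.1] rot [ 1.7992e+02 -1.0000e-01 -1.9000e-01] shift cm [-0.07 -0.16  2.46] turn -0.19 |d| 2.47
34.14785700365756
[[248.6 116.1]
 [249.3 331. ]
 [248.9 232.6]
 [234.3 232.6]
 [263.6 232.5]]
```

View pics/w2.png

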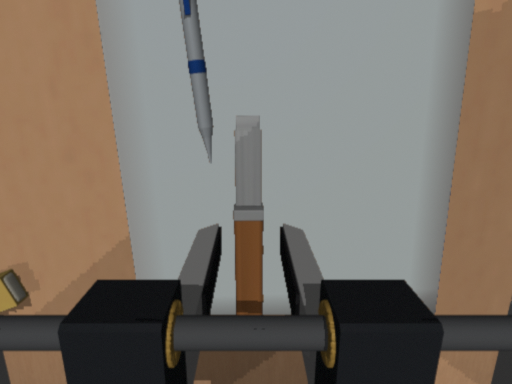

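Request:
carry_out(
  deltas=[
    [[0,-0.15,0.8],0,0.36],
    [[0,0,0.8],0,0.36],
    [[0,0,0.6],0,0.36],
    [[0,0,0.25],0,0.36],
    [[0,0,0],0,0.36],
    [[0,0,0],0,0.1],
    [[0,0,0],0,0.1],
    [[0,0,0],0,0.1],
    [[0,0,0],0,0.1],
    [[0,0,0],0,0.1],
    [[0,0,0],0,0.1],
  ],
  grip_force=55,
)

```text
clock: 3.25
eef_pos: [505.6, -355.8, 23.5]
eef_rot: [3.141, -0.001, -0.004]
wrist_force: [0.8, -0.0, 7.6]
finger_gap: 17.6
```

Request:
carry_out(
  deltas=[
    [[0,0,-1],0,0.1],
    [[0,0,-2.5],0,0.1],
    [[0,0,-3.5],0,0.1],
    [[0,-1,-2.2],0,0.1],
    [[-0.5,-2.5,0],0,0.1],
    [[-0.5,-3.5,0],0,0.1],
    [[-0.5,-3.5,0],0,0.1],
    [[-0.5,-3.5,0],0,0.1],
    [[-0.5,-3.5,0],0,0.1],
    [[-0.5,-3.5,0],0,0.1],
    [[-0.5,-3.5,0],0,0.1],
    [[-0.5,-3.3,0],0,0.1],
    [[-0.9,-2.5,0],0,0.1],
    [[0,-1.5,0],0,0.1],
    [[0,0,0],5.7,0.1],
    [[0,0,0],5.6,0.1],
    [[0,0,0],0,0.1],
    [[0,0,0],0,0.1],
  ],
)

```text
clock: 4.75
eef_pos: [457.5, -37.3, 115.1]
eef_rot: [3.142, -0.0, -0.199]
wrist_force: [0.7, 0.2, -0.9]
finger_gap: 17.5
```

```bash
python3 - <<'E'
from h import *
mv((456.6,-37.4,45),-11.5)
c=snap('wrist','w3'); s=snap('scene','s3')
crop(s,200,100,360,260,4,'pics/s3c.png')
crop(c,128,40,384,240,3,'pics/w3c.png')
E
```

```text
pos [457.5 -37.3 115.1] rot [180.    -0.   -11.37] shift cm [-0.08  0.03  7.01] turn 0.13 |d| 7.01
```

View pics/w3.png

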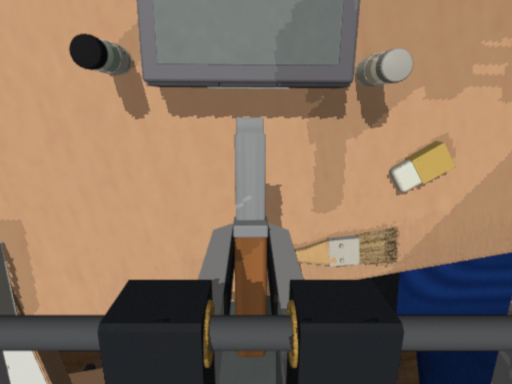

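View pics/s3c.png

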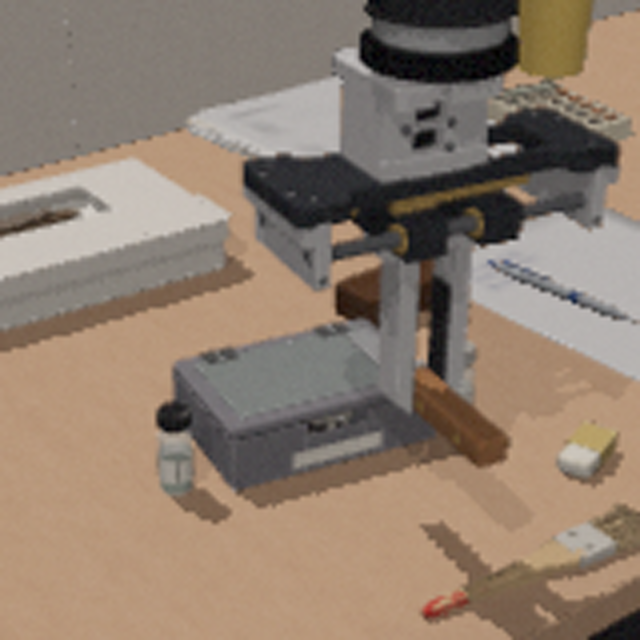

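```bash
python3 - <<'E'
from h import *
c=load('w3'); s=load('s3'); P=cloud(c)
e=np.array([.980,-.199]);
tip=np.r_[np.array([457.5,-37.3])+69*e,99.6]
print('tip',tip,proj(c,tip))
F=np.array([543.8,-55.1]); n=np.array([.199,.98])
for z in (42,34,29.5,25): print(z,proj(c,np.r_[F,z]).round(1),[proj(c,np.r_[F+k*n,z]).round(1).tolist() for k in (-70,-20,20,70)], proj(s,np.r_[F,z]).round(1),[proj(s,np.r_[F+k*n,z]).round(1).tolist() for k in (-20,20)])
for v in range(72,96,2): print(v,P[v,[200,249,300]].round(1)[:,[0,2]].tolist())
E
```

```text
tip [525.12  -51.031  99.6  ] [[252.06027688 117.77322643]]
42 [[252.1  83.4]] [[[358.3, 83.7]], [[282.4, 83.5]], [[221.7, 83.3]], [[145.7, 83.1]]] [[284.7 200.7]] [[[292.0, 198.8]], [[277.2, 202.6]]]
34 [[252.   83.9]] [[[354.6, 84.2]], [[281.3, 84.0]], [[222.7, 83.8]], [[149.3, 83.6]]] [[284.6 203.5]] [[[291.9, 201.6]], [[277.2, 205.4]]]
29.5 [[252.   84.2]] [[[352.6, 84.5]], [[280.7, 84.3]], [[223.2, 84.1]], [[151.2, 83.9]]] [[284.6 205.1]] [[[291.8, 203.2]], [[277.2, 207.0]]]
25 [[251.9  84.5]] [[[350.7, 84.8]], [[280.2, 84.6]], [[223.7, 84.4]], [[153.0, 84.2]]] [[284.5 206.6]] [[[291.8, 204.7]], [[277.2, 208.5]]]
72 [[557.4, 42.1], [551.2, 41.1], [544.6, 42.3]]
74 [[556.1, 42.9], [549.9, 42.5], [543.4, 41.9]]
76 [[555.0, 41.7], [548.7, 42.1], [542.2, 41.8]]
78 [[553.7, 42.6], [547.5, 41.2], [540.9, 42.4]]
80 [[552.6, 41.2], [546.3, 41.4], [539.7, 41.9]]
82 [[552.0, 33.7], [545.2, 37.7], [538.5, 39.4]]
84 [[550.8, 32.3], [544.6, 24.0], [537.3, 32.8]]
86 [[550.6, 15.1], [543.3, 22.4], [536.1, 30.6]]
88 [[550.2, -1.1], [542.5, 6.1], [534.8, -0.4]]
90 [[548.8, -1.3], [541.2, 0.2], [533.3, -1.1]]
92 [[547.2, 0.2], [539.7, -0.3], [531.8, -1.0]]
94 [[545.8, -0.2], [538.2, -1.2], [530.4, 0.8]]
```

View pics/w3c.png

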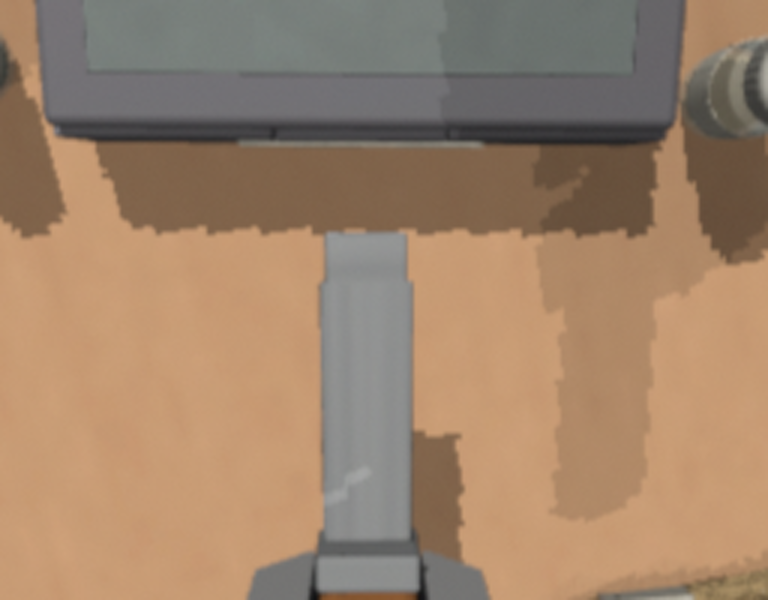

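Request:
carry_out(
  deltas=[
    [[0,0,1.5],0,0.1],
    [[0,0,2.5],0,0.1],
    [[0,0,2],0,0.1],
    [[0,0,1],0,0.1],
    [[0,0,0],0,0.1],
    [[0,0,0],0,0.1],
    [[0,0,0],0,0.1],
  ],
)

```text
clock: 5.43
eef_pos: [458.1, -37.4, 46.0]
eef_rot: [-3.142, -0.001, -0.201]
wrist_force: [0.2, -0.3, 0.1]
finger_gap: 17.7
```

```bash
python3 - <<'E'
from h import *
mv((456.6,-37.4,45),-11.5)
c=snap('wrist','w4'); s=snap('scene','s4')
crop(s,220,140,340,260,5,'pics/s4c.png')
crop(c,128,40,384,240,3,'pics/w4c.png')
E
```

```text
pos [458.1 -37.4  46. ] rot [-1.800e+02 -8.000e-02 -1.152e+01] shift cm [-0.15  0.03  0.1 ] turn -0.02 |d| 0.18
```

View pics/s4c.png

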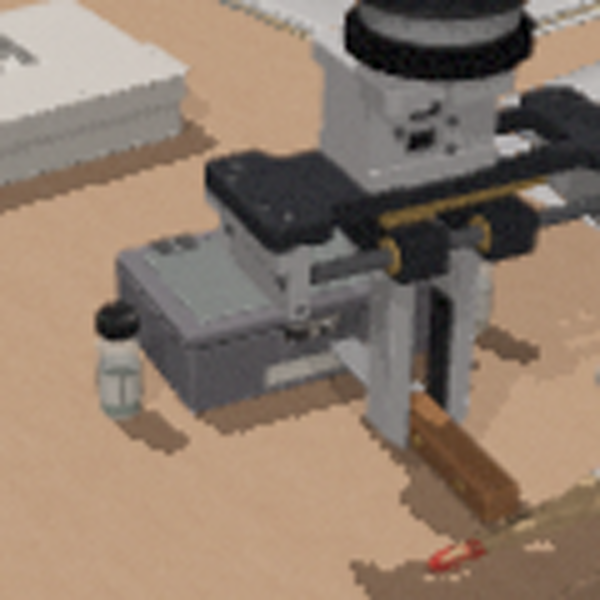

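View pics/w4c.png

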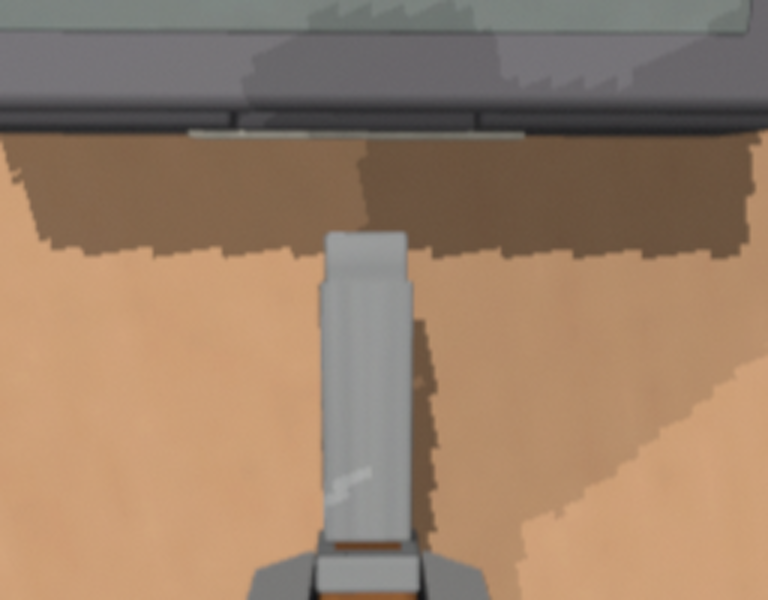

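Request:
carry_out(
  deltas=[
    [[0.5,0,0.08],0,0.1],
    [[0.8,0,0],0,0.1],
    [[0.8,0,0],0,0.1],
    [[0.6,0,0],0,0.1],
    [[0.4,0,0],0,0.1],
    [[0,0,0],0,0.1],
    [[0,0,0],0,0.1],
  ],
)

```text
clock: 6.12
eef_pos: [487.8, -43.5, 43.9]
eef_rot: [3.142, 0.0, -0.202]
wrist_force: [-0.8, 0.5, -0.4]
finger_gap: 17.3
```

```bash
python3 - <<'E'
from h import *
mv((456.6,-37.4,45),-11.5)
c=snap('wrist','w5'); s=snap('scene','s5')
a=cv2.resize(s['im'][150:250,230:330,::-1],(500,500)); b=cv2.resize(c['im'][40:240,150:350,::-1],(500,500)); 
b=b[:, :300] if 0 else b
cv2.imwrite('pics/c5.png',cv2.resize(np.hstack([a,b]),(800,400)))
E
```

```text
pos [487.8 -43.5  43.9] rot [ 1.800e+02  3.000e-02 -1.155e+01] shift cm [-3.18  0.03 -0.11] turn -0.05 |d| 3.18
```

View pics/c5.png

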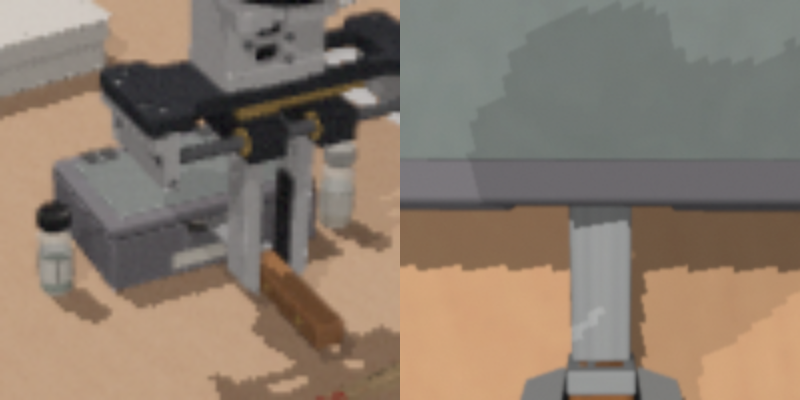

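```bash
python3 - <<'E'
import numpy as np
r=80
th=np.r_[0,np.arange(.1,2.5,.1)]
X=94-r*np.cos(th); Z=33+r*np.sin(th)
for i in range(1,len(th)): print(th[i].round(1), round((X[i]-X[i-1])/10,2), round(-(Z[i]-Z[i-1])/10,2), round(X[i],1), round(Z[i],1))
E
```

```text
0.1 0.04 -0.8 14.4 41.0
0.2 0.12 -0.79 15.6 48.9
0.3 0.2 -0.77 17.6 56.6
0.4 0.27 -0.75 20.3 64.2
0.5 0.35 -0.72 23.8 71.4
0.6 0.42 -0.68 28.0 78.2
0.7 0.48 -0.64 32.8 84.5
0.8 0.55 -0.59 38.3 90.4
0.9 0.6 -0.53 44.3 95.7
1.0 0.65 -0.47 50.8 100.3
1.1 0.69 -0.4 57.7 104.3
1.2 0.73 -0.33 65.0 107.6
1.3 0.76 -0.25 72.6 110.1
1.4 0.78 -0.18 80.4 111.8
1.5 0.79 -0.1 88.3 112.8
1.6 0.8 -0.02 96.3 113.0
1.7 0.8 0.06 104.3 112.3
1.8 0.79 0.14 112.2 110.9
1.9 0.77 0.22 119.9 108.7
2.0 0.74 0.3 127.3 105.7
2.1 0.71 0.37 134.4 102.1
2.2 0.67 0.44 141.1 97.7
2.3 0.62 0.5 147.3 92.7
2.4 0.57 0.56 153.0 87.0
```

Request:
carry_out(
  deltas=[
    [[0,0,-0.25],0,0.1],
    [[0,0,-0.25],0,0.1],
    [[0.04,0,-0.6],0,0.1],
    [[0.12,0,-0.8],0,0.1],
    [[0.2,0,-0.77],0,0.1],
    [[0.27,0,-0.75],0,0.1],
    [[0.35,0,-0.72],0,0.1],
    [[0,0,0],0,0.1],
    [[0,0,0],0,0.1],
  ],
)

```text
clock: 6.97
eef_pos: [498.1, -45.6, 86.1]
eef_rot: [-3.142, -0.002, -0.202]
wrist_force: [0.3, 0.1, -1.5]
finger_gap: 17.6
```

```bash
python3 - <<'E'
from h import *
mv((487.8,-43.5,43.9),-11.5)
c=snap('wrist','w6'); s=snap('scene','s6')
a=cv2.resize(s['im'][130:250,220:340,::-1],(500,500)); b=cv2.resize(c['im'][0:240,130:370,::-1],(500,500)); 
cv2.imwrite('pics/c6.png',cv2.resize(np.hstack([a,b]),(800,400)))
E
```

```text
pos [498.1 -45.6  86.1] rot [-1.800e+02 -1.000e-01 -1.155e+01] shift cm [-1.06  0.    4.22] turn -0.05 |d| 4.35
```

View pics/c6.png

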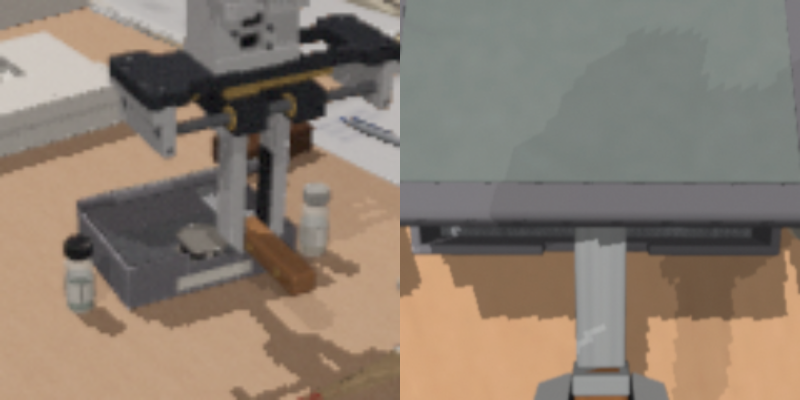

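Request:
carry_out(
  deltas=[
    [[0.42,0,-0.68],0,0.1],
    [[0.48,0,-0.64],0,0.1],
    [[0.55,0,-0.59],0,0.1],
    [[0.6,0,-0.53],0,0.1],
    [[0.65,0,-0.47],0,0.1],
    [[0.69,0,-0.4],0,0.1],
    [[0.73,0,-0.33],0,0.1],
    [[0.76,0,-0.25],0,0.1],
    [[0,0,0],0,0.1],
    [[0,0,0],0,0.1],
  ],
)

```text
clock: 7.9
eef_pos: [545.7, -55.3, 124.3]
eef_rot: [-3.142, -0.0, -0.202]
wrist_force: [0.6, -0.1, -1.5]
finger_gap: 17.6
```

```bash
python3 - <<'E'
from h import *
mv((487.8,-43.5,43.9),-11.5)
c=snap('wrist','w7'); s=snap('scene','s7')
a=cv2.resize(s['im'][100:250,200:350,::-1],(500,500)); b=cv2.resize(c['im'][0:240,130:370,::-1],(500,500)); 
cv2.imwrite('pics/c7.png',cv2.resize(np.hstack([a,b]),(800,400)))
E
```

```text
pos [545.7 -55.3 124.3] rot [-1.800e+02 -2.000e-02 -1.155e+01] shift cm [-5.91  0.    8.04] turn -0.05 |d| 9.98
```

View pics/c7.png

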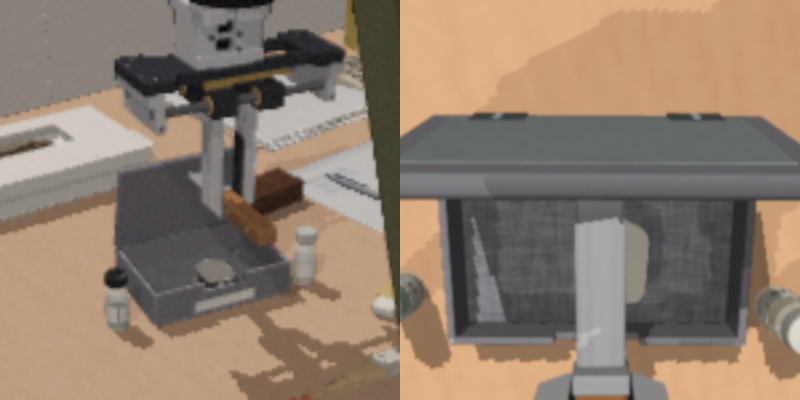

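Request:
carry_out(
  deltas=[
    [[0.78,0,-0.18],0,0.1],
    [[0.79,0,-0.1],0,0.1],
    [[0.8,0,-0.02],0,0.1],
    [[0.8,0,0.06],0,0.1],
    [[0.79,0,0.14],0,0.1],
    [[0.77,0,0.22],0,0.1],
    [[0.74,0,0.3],0,0.1],
    [[0.71,0,0.37],0,0.1],
    [[0.67,0,0.44],0,0.1],
    [[0.62,0,0.5],0,0.1],
    [[0.57,0,0.56],0,0.1],
    [[0,0,0],0,0.1],
    [[0,0,0],0,0.1],
  ],
)

```text
clock: 9.08
eef_pos: [624.0, -71.3, 100.9]
eef_rot: [-3.142, 0.001, -0.202]
wrist_force: [1.0, 0.5, -0.3]
finger_gap: 17.4
```

```bash
python3 - <<'E'
from h import *
mv((487.8,-43.5,43.9),-11.5)
c=snap('wrist','w8'); s=snap('scene','s8')
a=cv2.resize(s['im'][100:250,200:350,::-1],(500,500)); b=cv2.resize(c['im'][0:240,130:370,::-1],(500,500)); 
cv2.imwrite('pics/c8.png',cv2.resize(np.hstack([a,b]),(800,400)))
E
```

```text
pos [624.  -71.3 100.9] rot [-1.800e+02  4.000e-02 -1.155e+01] shift cm [-13.9    0.     5.71] turn -0.05 |d| 15.03
```

View pics/c8.png

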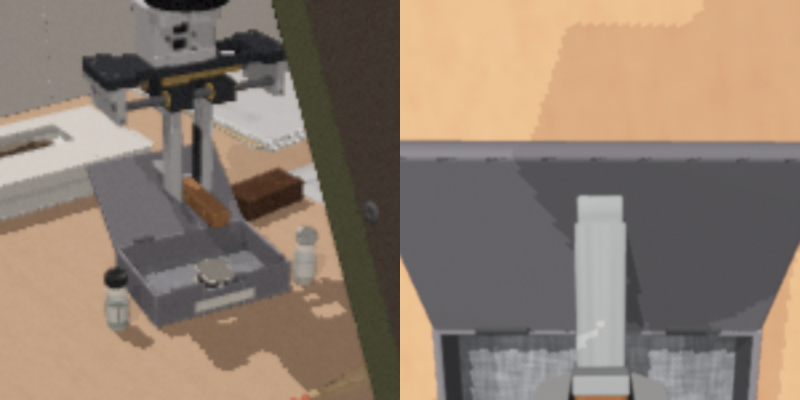

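Request:
carry_out(
  deltas=[
    [[-0.8,0,0],0,0.1],
    [[-1.8,0,-0.8],0,0.1],
    [[-2.2,0,-1.5],0,0.1],
    [[-2.2,-0.8,-1.2],0,0.1],
    [[-2,-2,-0.5],0,0.1],
    [[-2,-2.5,0],0,0.1],
    [[-2,-2.5,0],0,0.1],
    [[-1.8,-2.5,0],0,0.1],
    [[-1.2,-2.5,0],0,0.1],
    [[-0.8,-1.7,0],0,0.1],
    [[0,-1,0],0,0.1],
    [[0,0,1.5],0,0.1],
    [[0,0,2.5],0,0.1],
    [[0,0,2.5],0,0.1],
    [[0,0,1.5],0,0.1],
    [[0,0,0.7],0,0.1],
    [[0,0,0],0,0.1],
    [[0,0,0],0,0.1],
  ],
)

```text
clock: 10.68
eef_pos: [491.0, 114.0, 55.2]
eef_rot: [-3.141, -0.001, -0.202]
wrist_force: [-0.4, 0.4, -0.2]
finger_gap: 17.8
```

```bash
python3 - <<'E'
from h import *
mv((490,115,23.5),-11.5)
c=snap('wrist','w9'); s=snap('scene','s9')
a=cv2.resize(s['im'][120:270,180:330,::-1],(500,500)); b=cv2.resize(c['im'][:,64:448,::-1],(500,500)); 
cv2.imwrite('pics/c9.png',cv2.resize(np.hstack([a,b]),(800,400)))
E
```

```text
pos [491.  114.   55.2] rot [-1.7999e+02 -4.0000e-02 -1.1560e+01] shift cm [-0.12 -0.08  3.17] turn -0.06 |d| 3.17
```

View pics/c9.png

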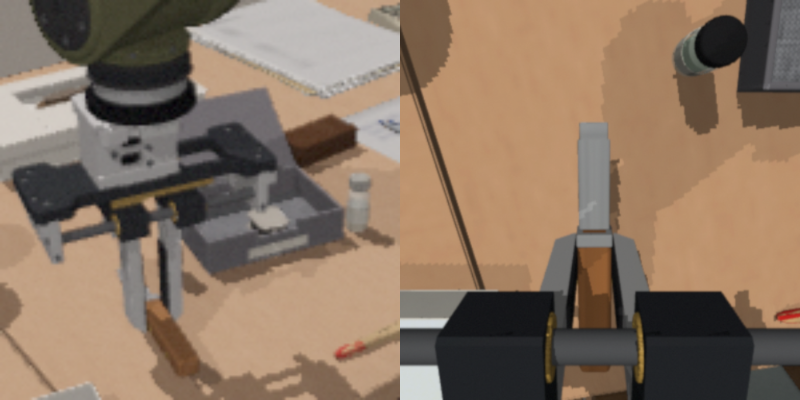

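Request:
carry_out(
  deltas=[
    [[0,0,0.9],0,0.1],
    [[0,0,0.9],0,0.1],
    [[0,0,0.6],0,0.1],
    [[0,0,0.3],0,0.1],
    [[0,0,0.25],0,0.1],
    [[0,0,0.15],0,0.1],
    [[0,0,0.05],0,0.1],
    [[0,0,0],0,0.1],
    [[0,0,0],0,0.1],
  ],
)

```text
clock: 11.53
eef_pos: [490.6, 114.2, 23.2]
eef_rot: [-3.141, -0.0, -0.201]
wrist_force: [-0.5, -0.9, -0.5]
finger_gap: 17.1
```

Request:
carry_out(
  deltas=[
    [[0,0,0.05],0,0.1],
    [[0,0,0],0,0.1],
    [[0,0,0],0,0.1],
  ],
)

```text
clock: 11.78
eef_pos: [490.5, 114.2, 22.6]
eef_rot: [-3.142, -0.0, -0.202]
wrist_force: [0.0, -0.8, -0.9]
finger_gap: 17.6
```

Request:
carry_out(
  deltas=[
    [[0,0,0.03],0,0.1],
    [[0,0,0],0,0.1],
    [[0,0,0],0,0.1],
  ],
)

```text
clock: 12.03
eef_pos: [490.6, 114.2, 22.3]
eef_rot: [-3.142, -0.0, -0.201]
wrist_force: [-0.2, -0.2, 0.2]
finger_gap: 17.5
```

Opening now (gap to the desk well under a millimetre), then rising.

Request:
carry_out(
  deltas=[
    [[0,0,0],0,0.22],
    [[0,0,0],0,0.28],
    [[0,0,0],0,0.36],
    [[0,0,0],0,0.36],
    [[0,0,0],0,0.36],
    [[0,0,-0.5],0,0.36],
    [[0,0,-1.5],0,0.36],
    [[0,0,-3],0,0.36],
    [[0,0,-3.5],0,0.36],
    [[0,0,-3.5],0,0.36],
    [[0,0,-2],0,0.36],
    [[0,0,0],0,0.36],
    [[0,0,0],0,0.36],
  ],
)

```text
clock: 13.12
eef_pos: [490.7, 114.2, 163.1]
eef_rot: [-3.141, -0.002, -0.202]
wrist_force: [-0.5, 0.4, -1.0]
finger_gap: 33.9
```

```bash
python3 - <<'E'
from h import *
c=snap('wrist','w10'); s=snap('scene','s10'); t=snap('top','t10')
P=cloud(c)
a=cv2.resize(s['im'][120:270,180:330,::-1],(500,500)); b=cv2.resize(c['im'][:,64:448,::-1],(500,500)); 
cv2.imwrite('pics/c10.png',cv2.resize(np.hstack([a,b]),(800,400)))
P=cloud(t); im=t['im']; crop(t,130,120,330,290,4,'pics/t10c.png')
mv((490,115,23.5),-11.5)
E
```

```text
pos [489.9 114.1 161. ] rot [ 1.7996e+02  1.2000e-01 -1.1550e+01] shift cm [ 0.02 -0.1  13.75] turn -0.05 |d| 13.75
```

View pics/c10.png

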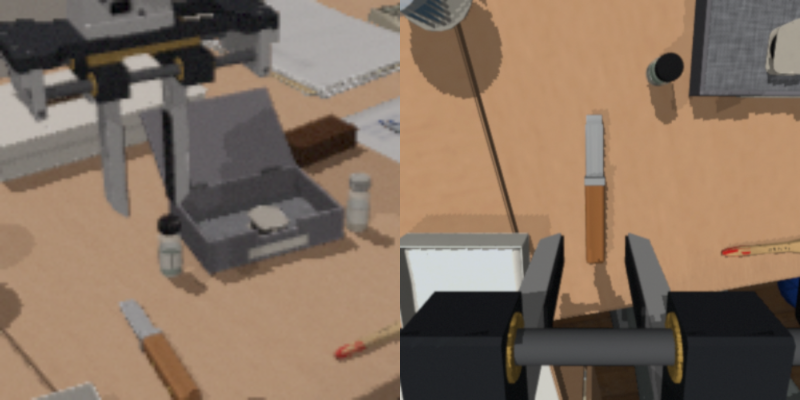

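View pics/t10c.png

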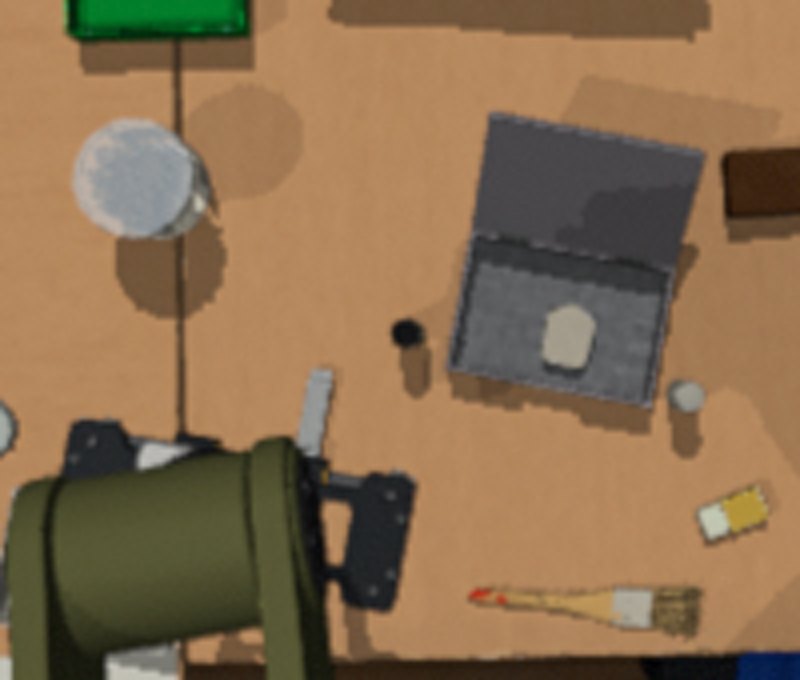

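```bash
python3 - <<'E'
from h import *
c=load('t10'); P=cloud(c); hsv=cv2.cvtColor(c['im'],cv2.COLOR_RGB2HSV)
b=np.zeros((384,512),bool); b[190:216,260:285]=1
m=b&(c['im'].astype(int)[...,0]>135)
n,l,s,_=cv2.connectedComponentsWithStats(m.astype(np.uint8)); k=1+s[1:,4].argmax()
vu=np.argwhere(l==k)[:,::-1]; print(s[k],P[l==k][:,2].mean())
w=ray(c,vu,20)[:,:2].astype(np.float32); r=cv2.minAreaRect(w); print(r,cv2.boxPoints(r).round(1).tolist(), w.mean(0))
print(P[170:180,285,:].round(0)[::2])
# tray floor & lid angle
e=np.array([.980,-.199]); F=np.array([545.2,-54])
pts=[]
for v in range(150,178):
    for u in range(258,295):
        p=P[v,u]; X=(p[:2]-F)@e
        if p[2]>45: pts.append((X,p[2]))
pts=np.array(pts); q=np.polyfit(pts[:,0],pts[:,1],1); print('lid slope deg',np.degrees(np.arctan(q[0])),pts[:,1].max())
mv((540,-65,160),-11.5)
E
```

```text
[266 196  13  16 150] nan
((578.8099975585938, -69.73983764648438), (30.81068229675293, 39.842166900634766), 77.37944793701172) [[556.0, -80.4000015258789], [594.9000244140625, -89.0999984741211], [601.5999755859375, -59.099998474121094], [562.7000122070312, -50.400001525878906]] [577.8336 -69.124 ]
[[ 664. -104.   61.]
 [ 659. -105.   59.]
 [ 655. -105.   54.]
 [ 649. -105.   53.]
 [ 644. -105.   48.]]
lid slope deg 39.66134406381824 96.69437738522458
pos [489.9 114.1 161. ] rot [ 1.7996e+02  1.2000e-01 -1.1550e+01] shift cm [ 8.49 16.54  0.1 ] turn -0.05 |d| 18.6
```

Request:
carry_out(
  deltas=[
    [[0.7,1.5,0],1,0.6],
    [[0.8,2.2,0],0,0.6],
    [[0.8,2.2,0],0,0.6],
    [[0.8,2.2,0],0,0.6],
    [[0.8,2.2,0],0,0.6],
    [[0.8,2.2,0],0,0.6],
    [[0.8,2.2,0],0,0.6],
    [[0.5,1.4,0],0,0.6],
    [[0,0,0],0,0.6],
    [[0,0,0],0,0.6],
  ],
)

```text
clock: 14.1
eef_pos: [513.9, -56.2, 161.2]
eef_rot: [3.142, 0.002, -0.22]
wrist_force: [0.3, 0.4, -0.2]
finger_gap: 56.6
```

```bash
python3 - <<'E'
from h import *
c=snap('wrist','w11'); P=cloud(c); print(proj(c,[578.8,-69.7,20]))
mv((578.8,-69.7,40),-12.6)
E
```

```text
[[249.94941893 112.93446262]]
pos [514.  -55.5 161.4] rot [-1.7999e+02  9.0000e-02 -1.2570e+01] shift cm [ 6.65 -0.02 12.13] turn 0.03 |d| 13.84
```

View pics/w11.png

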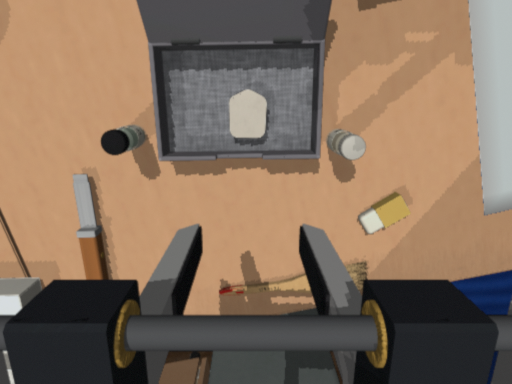

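```bash
python3 - <<'E'
from h import *
c=load('w11'); P=cloud(c)
b=np.zeros((384,512),bool); b[80:145,220:276]=1
m=b&(c['im'].astype(int)[...,0]>135)&(c['im'].astype(int)[...,0]-c['im'][...,2]>8)
n,l,s,_=cv2.connectedComponentsWithStats(m.astype(np.uint8)); k=1+s[1:,4].argmax()
vu=np.argwhere(l==k)[:,::-1]; print(s[k],np.nanmedian(P[l==k][:,2]))
w=ray(c,vu,20)[:,:2].astype(np.float32); r=cv2.minAreaRect(w); print(r,cv2.boxPoints(r).round(1).tolist(), w.mean(0))
mv((*r[0],30),-12)
mv((*w.mean(0),30),-12)
E
```

```text
[ 229   89   38   49 1610] 20.25838876540584
((578.766357421875, -67.42857360839844), (32.169464111328125, 40.998817443847656), 76.43760681152344) [[555.0999755859375, -78.30000305175781], [594.9000244140625, -87.9000015258789], [602.5, -56.599998474121094], [562.5999755859375, -47.0]] [577.97064 -67.03577]
pos [514.  -55.5 161.4] rot [-1.7999e+02  9.0000e-02 -1.2570e+01] shift cm [ 6.6  -0.25 13.13] turn -0.57 |d| 14.7
pos [514.  -55.5 161.4] rot [-1.7999e+02  9.0000e-02 -1.2570e+01] shift cm [ 6.51 -0.27 13.13] turn -0.57 |d| 14.66
```

Request:
carry_out(
  deltas=[
    [[1.5,-0.1,1.5],0,0.6],
    [[2.2,-0.15,2.5],0,0.6],
    [[2,0,2.5],0,0.6],
    [[0.85,0,2],1,0.6],
    [[0,0,1.2],0,0.6],
    [[0,0,0.5],0,0.6],
    [[0,0,0],0,0.6],
    [[0,0,0],0,0.6],
  ],
)

```text
clock: 14.82
eef_pos: [578.7, -67.3, 61.2]
eef_rot: [-3.142, -0.001, -0.236]
wrist_force: [0.3, -0.0, -0.5]
finger_gap: 55.7
```

```bash
python3 - <<'E'
from h import *
c=snap('wrist','w12'); mv((578.4,-67.4,29.5),-13.5)
E
```

```text
pos [579.  -67.5  61.7] rot [-1.7999e+02 -1.0000e-01 -1.3510e+01] shift cm [-0.07  0.01  3.22] turn -0.01 |d| 3.22
```

View pics/w12.png

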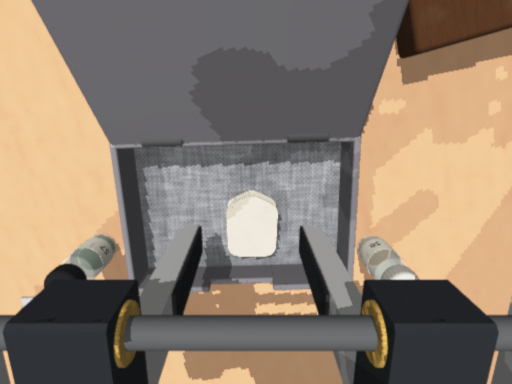

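Request:
carry_out(
  deltas=[
    [[0,0,1],0,0.6],
    [[0,0,1.2],0,0.6],
    [[0,0,0.7],0,0.6],
    [[0,0,0.3],0,0.6],
    [[0,0,0],0,0.6],
    [[0,0,0],0,0.6],
    [[0,0,0],0,0.45],
    [[0,0,0],0,0.25],
    [[0,0,0],0,0.25],
    [[0,0,0],0,0.25],
    [[0,0,0],0,0.25],
    [[0,0,0],0,0.25],
    [[0,0,0],0,0.25],
  ],
  grip_force=25,
)

```text
clock: 15.95
eef_pos: [579.1, -67.8, 28.3]
eef_rot: [-3.142, -0.001, -0.236]
wrist_force: [-0.3, 1.2, 4.3]
finger_gap: 32.1
```

Request:
carry_out(
  deltas=[
    [[0,0,-0.5],0,0.25],
    [[0,0,-1.5],0,0.25],
    [[0,0,-2.5],0,0.25],
    [[0,0,-3],0,0.25],
    [[0,0,-2.5],0,0.25],
    [[0,0,-1],0,0.25],
    [[0,0,0],0,0.25],
    [[0,0,0],0,0.25],
  ],
  grip_force=30,
)

```text
clock: 16.62
eef_pos: [578.5, -67.7, 137.2]
eef_rot: [3.142, 0.001, -0.236]
wrist_force: [-0.2, 0.7, -0.4]
finger_gap: 32.1
```

```bash
python3 - <<'E'
from h import *
c=snap('wrist','w13'); s=snap('scene','s13'); mv((428,249,140),-13.5)
a=cv2.resize(s['im'][120:330,130:340,::-1],(500,500)); b=cv2.resize(c['im'][:,64:448,::-1],(500,500)); 
cv2.imwrite('pics/c13.png',cv2.resize(np.hstack([a,b]),(800,400)))
P=cloud(load('top0')); print('tray',[P[v,152:160,2].round(0).tolist() for v in (255,262)])
E
```

```text
pos [578.1 -67.6 136.3] rot [ 1.7999e+02  1.6000e-01 -1.3550e+01] shift cm [-22.01 -27.26  -0.32] turn -0.05 |d| 35.04
tray [[18.0, 20.0, 18.0, 17.0, 18.0, 23.0, 20.0, 19.0], [17.0, 20.0, 21.0, 23.0, 18.0, 19.0, 18.0, 19.0]]
```

View pics/c13.png

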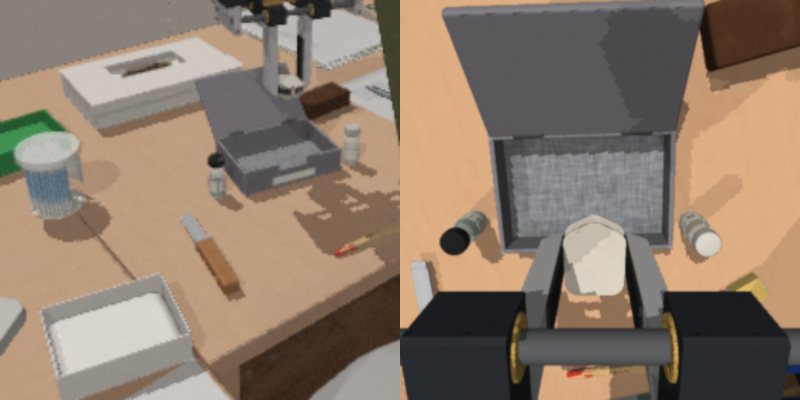

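```bash
python3 - <<'E'
from h import *
c=load('top0'); P=cloud(c)
for v in range(238,290,4): print(v,[int(x) if x==x else None for x in P[v,118:190:4,2]])
s=load('s13'); Q=cloud(s)
print('scene')
for v in range(265,330,5): print(v,[int(x) if x==x else None for x in Q[v,145:240:6,2]])
crop(s,140,250,245,335,6,'pics/s13t.png')
E
```

```text
238 [13, 17, 5, 0, 0, 0, 0, 2, -1, -1, 3, -1, 2, -2, -2, 1, 0, 0]
242 [16, 5, 0, -1, 31, 19, 7, 0, 1, 0, 1, -3, 0, 0, -2, -2, 2, 0]
246 [1, -3, 0, 1, 23, 20, 21, 17, 13, 34, 24, 13, None, 0, 0, 1, 1, -3]
250 [1, -2, 3, 4, 15, 22, 18, 22, 18, 22, 21, 20, 20, 16, 14, 17, -1, -3]
254 [0, 0, 0, -3, 8, 21, 22, 17, 22, 20, 22, 23, 18, 19, 19, 12, 1, 0]
258 [1, 2, 0, 34, 14, 17, 18, 21, 19, 20, 18, 18, 20, 21, 20, 0, 2, 0]
262 [0, -1, 0, 27, 15, 21, 19, 19, 18, 21, 17, 20, 18, 20, 17, 0, -1, -1]
266 [2, -2, -1, 21, 17, 19, 20, 19, 19, 16, 16, 18, 16, 18, 32, 2, 3, 0]
270 [0, 0, 0, 17, 19, 18, 19, 19, 20, 18, 23, 19, 19, 19, 28, -1, -1, -2]
274 [-2, -2, 0, 17, 8, 1, 16, 19, 22, 20, 20, 19, 24, 20, 16, 1, -2, 2]
278 [0, 0, -2, 0, -2, 0, 31, 29, 20, 12, 2, 14, 20, 17, 4, 0, -2, 3]
282 [0, 2, -1, 3, 0, 1, -1, -1, 3, 0, 3, -1, 31, 25, 0, 0, 2, -1]
286 [3, 1, -1, 1, 3, 0, 3, 0, 0, 3, 2, 0, -2, 0, 1, -731, -744, -742]
scene
265 [-1, 0, 0, 0, 1, 0, -1, 1, 0, -4, 0, 31, 0, 0, 0, 0]
270 [0, -1, 1, 0, 0, 0, 1, -1, 30, 27, 23, 19, 32, 1, 0, 0]
275 [0, 0, 0, 0, 0, 32, 28, 25, 20, 16, 19, 20, 17, 0, 1, 0]
280 [1, 0, 33, 27, None, 21, 17, 19, 21, 22, 19, 21, 14, 0, 0, 0]
285 [0, 0, 21, 17, 13, 21, 20, 19, 20, 21, 21, 20, 20, 25, 0, 0]
290 [0, 0, 20, 22, 20, 21, 20, 19, 19, 20, 21, 20, 21, 9, 0, 0]
295 [1, 1, 17, 21, 18, 19, 19, 20, 19, 19, 17, 20, 20, 18, 33, 0]
300 [0, -1, 1, 20, 19, 20, 20, 20, 20, 20, 19, 21, 31, 26, 21, 0]
305 [0, 0, 31, 18, 19, 20, 20, 20, 21, 32, 29, 24, 20, 13, 10, 0]
310 [0, 0, 0, 17, 22, 21, 21, 31, 27, 21, 18, 12, 7, 3, 0, -2]
315 [0, 0, 0, 18, 34, 29, 22, 20, 15, 11, 5, 0, 0, 0, 1, 1]
320 [0, 0, 0, 27, 22, 18, 13, 9, 4, 0, 0, 0, 0, 1, 2, 0]
325 [1, 0, 0, 16, 11, 8, 2, 0, 1, 0, 0, 1, 2, 0, 0, 0]
```

View pics/s13t.png

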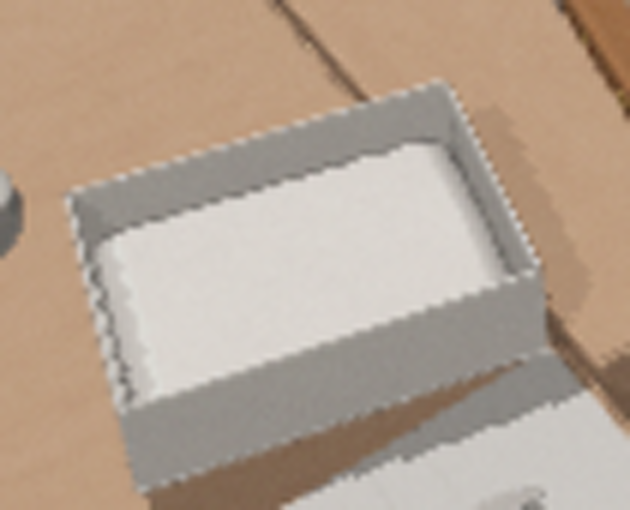

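```bash
python3 - <<'E'
from h import *
for n in ('top0','s13'):
    P=cloud(load(n)).reshape(-1,3); P=P[~np.isnan(P[:,0])]
    m=(P[:,2]>60)&(P[:,0]>300)&(P[:,0]<650)&(P[:,1]>200)&(P[:,1]<600)
    for x in range(300,650,50):
        k=m&(P[:,0]>=x)&(P[:,0]<x+50)
        if k.any(): q=P[k]; i=q[:,1].argmin(); print(n,x,k.sum(),q[i].round(0))
mv((428.5,250,137),-11.5)
E
```

```text
top0 400 170 [448. 462. 225.]
top0 450 1018 [499. 398. 195.]
top0 500 1924 [549. 342. 202.]
top0 550 2134 [598. 290. 238.]
top0 600 1239 [649. 201.  81.]
s13 400 116 [450. 462. 233.]
s13 450 4099 [500. 400. 195.]
s13 500 6586 [548. 342. 213.]
s13 550 5376 [599. 291. 235.]
s13 600 533 [647. 201.  80.]
pos [578.1 -67.6 136.3] rot [ 1.7999e+02  1.6000e-01 -1.3550e+01] shift cm [-2.198e+01 -2.737e+01 -2.000e-02] turn -2.05 |d| 35.11
```

Request:
carry_out(
  deltas=[
    [[-0.8,-0.9,0],0,0.25],
    [[-1.6,-2,0],0,0.25],
    [[-2,-2.5,0],0,0.25],
    [[-2,-2.5,0],0,0.25],
    [[-2,-2.5,0],0,0.25],
    [[-2,-2.5,0],0,0.25],
    [[-2,-2.5,0],0,0.25],
    [[-2,-2.5,0],0,0.25],
    [[-2,-2.5,0],0,0.25],
    [[-2,-2.5,0],0,0.25],
    [[-2,-2.5,0],0,0.25],
    [[-1.2,-1.5,0],0,0.25],
    [[-0.4,-0.5,0],0,0.25],
    [[0,0,1.5],-2,0.25],
    [[0,0,2],0,0.25],
    [[0,0,1.5],0,0.25],
    [[0,0,0],0,0.25],
    [[0,0,0],0,0.25],
  ],
)

```text
clock: 18.22
eef_pos: [428.7, 249.7, 87.7]
eef_rot: [3.14, 0.002, -0.202]
wrist_force: [-0.3, -0.1, 0.1]
finger_gap: 31.8
```

```bash
python3 - <<'E'
from h import *
c=snap('wrist','w14'); s=snap('scene','s14'); mv((428.5,250,42.5),-11.5)
a=cv2.resize(s['im'][180:330,120:270,::-1],(500,500)); b=cv2.resize(c['im'][:,64:448,::-1],(500,500)); 
cv2.imwrite('pics/c14.png',cv2.resize(np.hstack([a,b]),(800,400)))
E
```

```text
pos [429.5 250.1  89. ] rot [-1.7997e+02 -4.0000e-02 -1.1560e+01] shift cm [-0.1   0.03  4.65] turn -0.06 |d| 4.65
```

View pics/c14.png

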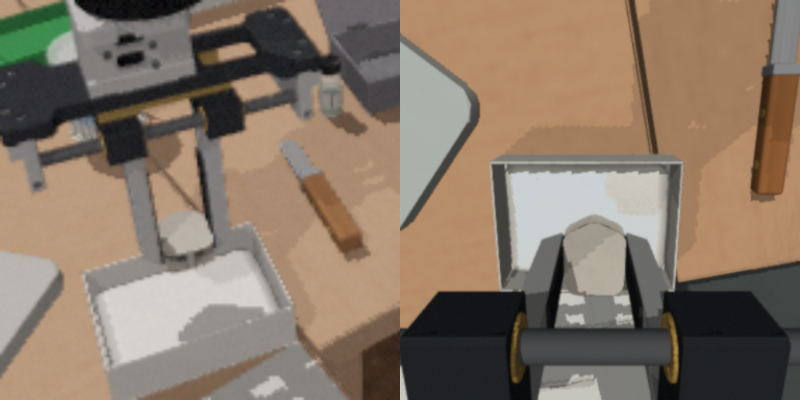

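Request:
carry_out(
  deltas=[
    [[0,0,1.2],0,0.25],
    [[0,0,1.5],0,0.25],
    [[0,0,0.9],0,0.25],
    [[0,0,0.4],0,0.25],
    [[0,0,0.2],0,0.25],
    [[0,0,0],0,0.25],
    [[0,0,0],0,0.25],
  ],
)

```text
clock: 18.9
eef_pos: [429.4, 250.3, 46.8]
eef_rot: [-3.141, -0.001, -0.202]
wrist_force: [-0.1, 0.7, -0.1]
finger_gap: 31.8
```

Request:
carry_out(
  deltas=[
    [[0,0,0.1],0,0.25],
    [[0,0,0.1],0,0.25],
    [[0,0,0],0,0.25],
    [[0,0,0],0,0.25],
  ],
)

```text
clock: 19.23
eef_pos: [429.2, 250.2, 44.4]
eef_rot: [-3.141, -0.0, -0.202]
wrist_force: [0.8, 0.1, 0.5]
finger_gap: 32.3
```

Request:
carry_out(
  deltas=[
    [[0,0,0.1],0,0.25],
    [[0,0,0],0,0.25],
    [[0,0,0],0,0.25],
  ],
)

```text
clock: 19.48
eef_pos: [429.1, 250.2, 43.2]
eef_rot: [3.142, 0.0, -0.202]
wrist_force: [-0.0, 0.1, -0.1]
finger_gap: 31.4
```

Request:
carry_out(
  deltas=[
    [[0,0,0.1],0,0.25],
    [[0,0,0],0,0.25],
    [[0,0,0],0,0.25],
  ],
)

```text
clock: 19.73
eef_pos: [429.1, 250.2, 42.2]
eef_rot: [3.142, 0.0, -0.202]
wrist_force: [-0.5, 0.6, -0.8]
finger_gap: 32.2
```

Request:
carry_out(
  deltas=[
    [[0,0,0.1],0,0.25],
    [[0,0,0],0,0.25],
    [[0,0,0],0,0.25],
  ],
)

```text
clock: 19.98
eef_pos: [429.1, 250.2, 41.2]
eef_rot: [3.142, 0.0, -0.202]
wrist_force: [-1.3, 0.8, 0.1]
finger_gap: 32.4
```

Request:
carry_out(
  deltas=[
    [[0,0,0.1],0,0.25],
    [[0,0,0.1],0,0.25],
    [[0,0,0],0,0.25],
  ],
)

```text
clock: 20.23
eef_pos: [429.0, 250.1, 39.0]
eef_rot: [3.141, 0.0, -0.202]
wrist_force: [-0.9, 0.7, -0.7]
finger_gap: 32.2
```

```bash
python3 - <<'E'
from h import *
c=snap('wrist','w15'); s=snap('scene','s15')
a=cv2.resize(s['im'][230:320,140:230,::-1],(500,500)); b=cv2.resize(c['im'][100:384,108:392,::-1],(500,500)); 
cv2.imwrite('pics/c15.png',cv2.resize(np.hstack([a,b]),(800,400)))
mv((429,250,40),-11.5)
P=cloud(s); print([np.nanmedian(P[300:306,160:170,2])])
E
```

```text
pos [429.1 250.2  39.2] rot [ 1.800e+02  1.000e-02 -1.155e+01] shift cm [-0.01  0.02 -0.08] turn -0.05 |d| 0.08
[np.float64(19.781309290719975)]
```

View pics/c15.png

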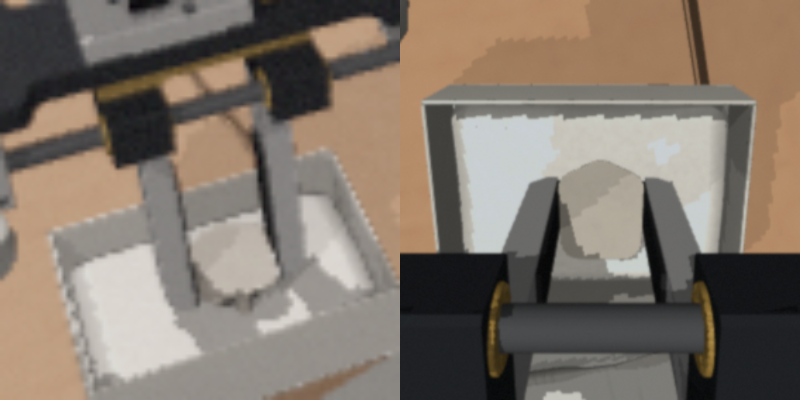

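Request:
carry_out(
  deltas=[
    [[0,0,0.1],0,0.25],
    [[0,0,0.1],0,0.25],
    [[0,0,0.1],0,0.25],
    [[0,0,0],0,0.25],
  ],
)

```text
clock: 20.67
eef_pos: [429.0, 250.2, 36.0]
eef_rot: [3.141, 0.0, -0.201]
wrist_force: [-0.2, -0.4, -0.2]
finger_gap: 32.1
```

Request:
carry_out(
  deltas=[
    [[0,0,0.1],0,0.25],
    [[0,0,0.1],0,0.25],
    [[0,0,0.1],0,0.25],
    [[0,0,0],0,0.25],
  ],
)

```text
clock: 21.0
eef_pos: [429.1, 250.1, 33.0]
eef_rot: [3.141, 0.0, -0.202]
wrist_force: [0.1, 0.1, 0.6]
finger_gap: 31.9
```

Request:
carry_out(
  deltas=[
    [[0,0,0.1],0,0.25],
    [[0,0,0.1],0,0.25],
    [[0,0,0.1],0,0.25],
    [[0,0,0],0,0.25],
  ],
)

```text
clock: 21.33
eef_pos: [429.0, 250.1, 30.0]
eef_rot: [3.141, 0.0, -0.202]
wrist_force: [-0.8, 0.4, -0.2]
finger_gap: 31.3
```

Request:
carry_out(
  deltas=[
    [[0,0,0.1],0,0.25],
    [[0,0,0.1],0,0.25],
    [[0,0,0.1],0,0.25],
    [[0,0,0],0,0.25],
  ],
)

```text
clock: 21.67
eef_pos: [429.1, 250.2, 27.0]
eef_rot: [3.141, 0.0, -0.202]
wrist_force: [0.0, -0.3, -1.2]
finger_gap: 31.6
```

Request:
carry_out(
  deltas=[
    [[0,0,0.1],0,0.25],
    [[0,0,0],0,0.25],
    [[0,0,0],0,0.25],
  ],
)

```text
clock: 21.92
eef_pos: [429.1, 250.2, 26.2]
eef_rot: [3.142, 0.0, -0.202]
wrist_force: [-0.3, -0.9, -0.3]
finger_gap: 31.7
```

```bash
python3 - <<'E'
from h import *
c=snap('wrist','w16'); s=snap('scene','s16')
a=cv2.resize(s['im'][230:320,140:230,::-1],(500,500)); b=cv2.resize(c['im'][100:384,108:392,::-1],(500,500)); 
cv2.imwrite('pics/c16.png',cv2.resize(np.hstack([a,b]),(800,400)))
mv((429,250,24.5),-11.5)
E
```

```text
pos [429.1 250.2  26.3] rot [-180.     -0.    -11.55] shift cm [-0.01  0.02  0.18] turn -0.05 |d| 0.18
```

View pics/c16.png

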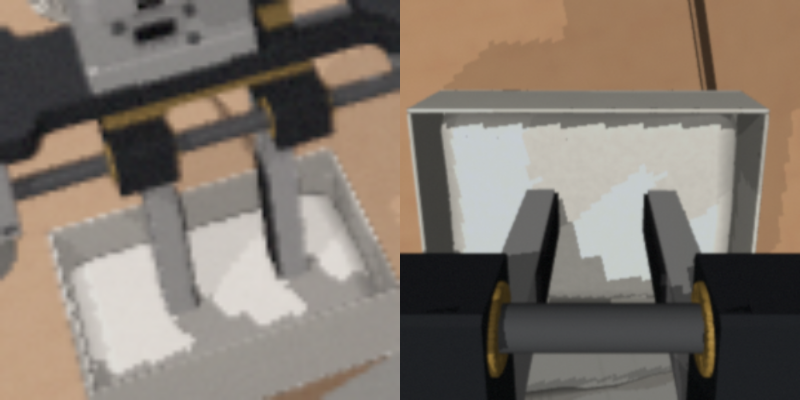

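Request:
carry_out(
  deltas=[
    [[0,0,0.1],0,0.25],
    [[0,0,0],0,0.25],
    [[0,0,0],0,0.25],
  ],
)

```text
clock: 22.27
eef_pos: [429.1, 250.1, 25.2]
eef_rot: [3.142, 0.0, -0.202]
wrist_force: [-0.0, 0.3, -0.4]
finger_gap: 31.8
```

Request:
carry_out(
  deltas=[
    [[0,0,0.05],0,0.25],
    [[0,0,0],0,0.25],
    [[0,0,0],0,0.25],
  ],
)

```text
clock: 22.52
eef_pos: [429.1, 250.2, 24.7]
eef_rot: [3.142, -0.0, -0.202]
wrist_force: [-0.8, -0.1, -0.5]
finger_gap: 32.0
```

Request:
carry_out(
  deltas=[
    [[0,0,0.04],0,0.25],
    [[0,0,0],0,0.25],
    [[0,0,0],0,0.25],
  ],
)

```text
clock: 22.77
eef_pos: [429.1, 250.2, 24.3]
eef_rot: [3.142, 0.0, -0.202]
wrist_force: [-0.3, 0.3, -0.1]
finger_gap: 32.3
```

Request:
carry_out(
  deltas=[
    [[0,0,0],0,0.36],
    [[0,0,0],0,0.4],
    [[0,0,0],0,0.45],
    [[0,0,0],0,0.5],
    [[0,0,0],0,0.5],
    [[0,0,-0.5],0,0.5],
    [[0,0,-1.5],0,0.5],
    [[0,0,-3],0,0.5],
    [[0,0,-3.5],0,0.5],
    [[0,0,-3.5],0,0.5],
    [[0,0,-2],0,0.5],
    [[-2,0,0],0,0.5],
    [[-2,0,0],0,0.5],
    [[0,0,0],0,0.5],
    [[0,0,0],0,0.5],
  ],
)

```text
clock: 24.02
eef_pos: [389.7, 258.4, 164.9]
eef_rot: [-3.141, -0.001, -0.201]
wrist_force: [0.3, 0.3, 0.9]
finger_gap: 47.5
```

```bash
python3 - <<'E'
from h import *
c=snap('wrist','w17'); s=snap('scene','s17'); t=snap('top','t17')
a=cv2.resize(s['im'][120:330,130:340,::-1],(500,500)); b=cv2.resize(c['im'][:,64:448,::-1],(500,500)); 
cv2.imwrite('pics/c17.png',cv2.resize(np.hstack([a,b]),(800,400)))
crop(t,100,120,420,300,2.4,'pics/t17c.png')
mv((429,250,24.5),-11.5)
E
```

```text
pos [390.5 258.1 164.4] rot [-1.800e+02 -1.000e-02 -1.156e+01] shift cm [ 3.93  0.02 13.99] turn -0.06 |d| 14.53
```

View pics/c17.png

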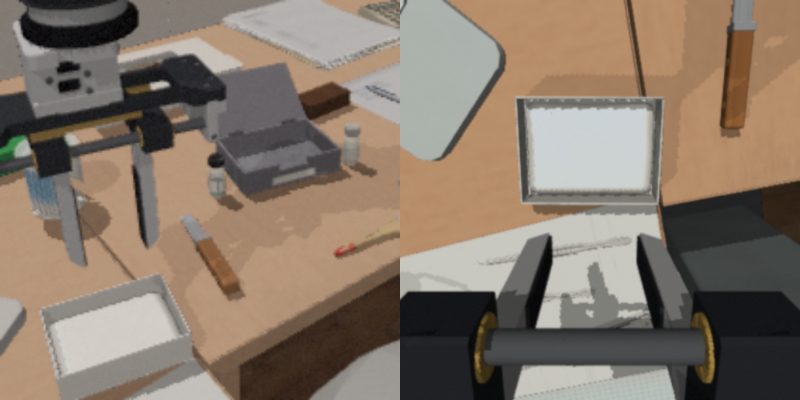

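View pics/t17c.png

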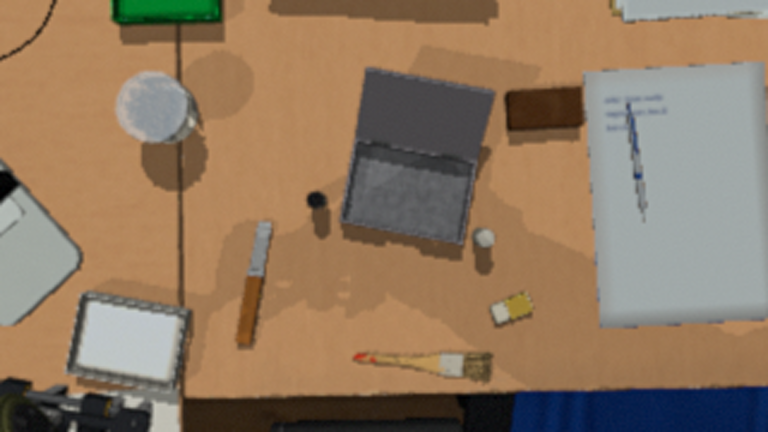

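```bash
python3 -c "
from cell import workorder; print(workorder.sign_off())"
```

```text
the job is handed in; nothing more can be done
None
```

The job is handed in at about 24 s of the 72 s allowed, but I could not see the loupe in its final place. The white fill in the tray, which the depth images put at about 20 mm, gave no resistance, so I lowered the loupe through it to near the 2 mm floor. It is now hidden under the fill.

- **Lid:** I put the opener's blade in the pry notch and swung the lid back with it, the hand staying off the lid. It measured about 2.45 rad from the depth image and stayed there after the blade left.
- **Opener:** It lies flat on bare desk between the case and the tray. The wrist force showed no clear contact with the desk before I let go; I judged the gap under 1 mm.
- **Loupe:** I took it out of the case across its 33 mm side; the fingers read about 32 mm all the way to release. Its underside was within about 0.5 mm of the tray floor by calculation, again without a clear contact reading. Afterwards the gripper and the case were both empty.
- **Other things:** The last top and scene views show both vials, the brush, eraser, block, pen and cotton buds standing or lying as before. The arm is clear of everything.

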